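# Undock the temperature logger for the specimen run

### The job

The charged temperature logger goes out with the specimens. Draw it straight and level out of its charging dock along the slide (the ridge on its top is there to hook with a fingertip), past the click of the sprung detent and out over the front of the dock by at least half its length. Then lay it flat, display up, on the floor of the specimen tray beside the two cups, leaving both cups standing, and tip the dock's contact cover fully down over the empty socket.

Things in the scene. Friction and masses are not known exactly. Their poses are not given: they have to be found in the camera images.
- logger: temperature logger, 0.32 kg: white body 100 long (its x) x 50 wide (y) x 26 high, dark rubber sides. Origin: centre of the body's underside, z up. Pull ridge across the -x end; from x +5 to +49 a display housing, top 34 over the underside; plug tongue at the +x end. It draws out towards its -x end. Once out from between the dock's cheeks it can be gripped across its 50 mm width
- pull_ridge (a point): on the logger, axes as its own: middle of the +x face of the pull ridge (the face to pull on), at logger x -38, 33 over its underside. The ridge is 12 thick, as wide as the body, its top 40 over the underside, 14 over the body's top. Behind it the body's top is flat for 43 mm, up to the display housing: room for shut fingertips to hook it
- plug (a point): on the logger: tip of the black plug tongue (15 long, 30 wide, 10 high), logger x +65, 14 over its underside; seated it is 15 deep in the socket. A notch 12 long in each side of the logger at x +20 is held by a sprung roller in each cheek; they give way at about 13 N within 6 mm, then drag 3 to 5 N until, after 27 mm, they leave its rear end and nudge it on by about 12 mm
- dock: charging dock, grey, fixed to the worktop. Origin: centre of its underside, on the worktop; x points from its open front to the socket tower. Base 235 long (x -120 to +115) x 96 wide, top at z 12. Seated, the logger's origin is at (23, 0, 12) here, axes parallel. Cheeks 34 high beside it: x -22 to +75, inner faces at y +-26.5, outer faces at 38, spring housings to 55
- apron (a point): on the dock: middle of the flat free front of the base plate (dock x -70, z 12; the free part spans x -120 to -22). With the logger drawn out by 80 to 90 mm its middle lies here, in front of the cheeks, where it can be gripped and lifted straight up
- socket (a point): on the dock, axes as the dock's: centre of the socket's mouth, 26 over the worktop, in the front face of the tower. The tower spans dock x 75 to 115, y -38 to +38, top at z 58; the space behind and above it is free
- cover (a joint): contact cover on the tower: plate 47 wide, 44 long, 4 thick, hinge along the dock's y at dock x 72, z 60. 0 = shut, hanging over the socket's mouth; pi/2 = level to the front; pi = upright; at the start it leans back past upright (3.3 to 3.55, stop at 3.6). Pushed forward past upright it falls shut by its own weight, unless the logger is in the way
- cover_edge (a point): on the cover: middle of its free edge, 44 from the hinge
- tray: specimen tray, grey, open, loose, 0.7 kg: 170 (its x) x 260 (y) outside, walls 4 thick and 45 high, rim 8 wide outside, floor 5 over its underside. Origin: centre of its underside, on the worktop. The cups stand at its +y end (y about +90); the floor from y -126 to +55 is free for the logger, for instance with its length along the tray's y, centre at y -45
- cup_a: specimen cup, 61 diameter, 68 high, lidded, standing in the tray at its -x side. Origin: centre of its underside
- cup_b: specimen cup, 61 diameter, 68 high, lidded, standing in the tray at its +x side. Origin: centre of its underside
Mind the look-alikes: they are no part of the job. Leave any green or turquoise look-alike of the cup_b alone.

How it is judged:
By the outcome, as a careful person would: the job done as asked, in the order asked, and still so for the second after the job is handed in, with the robot touching nothing.
It also fails if it takes over 72 s, if anything falls off the work surface, if the arm or the gripper's body presses on something with over 40 N, if the wrist force passes 120 N, or if a joint passes its speed limit or range.

### The arm

A 7-joint arm with a two-finger parallel gripper is mounted at the origin on a cart in front of the work surface, level with it; the furniture and walls round the work are solid. World frame = base frame: x ahead of the robot, y to its left, z up, the work surface at z = 0. Lengths are in mm, angles in rad, forces in N, time in s.
With the tool pointing down it reaches from about 400 to 850 mm from the base axis. Payload 10.4 kg.
Tool frame: the origin (TCP) lies midway between the tips of the shut fingers; the grasp point (between the pads) lies 19 mm behind it; z points along the fingers, y is the line along which they close (so a half turn about z gives the same grasp; the last joint's range is limited). The gripper opens to 87 mm and grips with 3 to 60 N. Pads are 19 mm wide; open, the fingers measure 117 mm over their backs; the gripper's body (75 mm by 190 mm) begins 51 mm behind the grasp point.
Start: joints at [-1.192, 0.332, -0.065, 1.46, 0.022, 1.35, -0.088], TCP at [244.412, 575.252, 222.576] pointing down, gripper open.
Joint ranges: [-2.6, 2.6], [-0.5, 2.12], [-1.47, 1.34], [0.16, 2.42], [-1.27, 4.41], [0.06, 2.06], [-2.6, 2.6]. Speed limits (rad/s): [2.22, 2.22, 2.79, 2.79, 3.14, 3.14, 3.14].

### API

Orientations are given as a rotation vector (axis times angle).
In Python, from station import arm gives the robot as it stands.
- The arm moves only by the tool play_rows, never from a script. Its argument "commands" is a list of rows, each a list of 3 entries, a list of its own where there are three numbers: the shift along the tool's x, y, z scaled (see below), then the turn, a rotation vector about the tool's x, y, z scaled (see below), then the finger opening in mm, from 0 to 87. In form: [[[tx, ty, tz], [ax, ay, az], claw], ...]. A call has 1 to 5 rows; each row is the pose to reach, as a shift and turn from the pose commanded when the call began, along the tool's axes at that moment; what a row does not reach only later rows make up. The controller multiplies each number of a shift by 60 cm and each number of a turn by 90 degrees. A row lasts 1/12 s, in which the tool goes at most 41.7 mm and 7.16 degrees, less where a joint would pass 70% of its speed; a pose out of reach is approached as far as the arm can. A call with a number of a shift or a turn outside -1 to 1 is refused whole. A call with a gripper value outside its range is refused whole. The fingers move at their own pace and stop on an object; the grip force is fixed at half the most. Time passes only in rows, so rows that repeat a pose let the fingers close. It gives the time, the measured TCP pose, the force, the opening and the grip force at its end, in the units of the state.
- arm.get_obs(): the state, without advancing time (a new reading comes with each control period).
- arm.snapshot(name): name is "scene" or "top"; returns (picture, depth): 400x640x3 uint8, blue, green, red; 400x640 float32, mm along the optical axis (not along the pixel's ray), 0 where there is no reading.
- arm.calibration(name): a dict with "camera_matrix" (3x3 intrinsics, pixels), "camera_from_world" (4x4, takes a point from world to camera coordinates). Camera axes: x right, y down, z forward; pixel columns grow to the right and rows downward; lengths in mm; the calibration is good to about 2 mm. A picture is of the moment at which its call begins. calibration takes no time and is no camera call.
- arm.finish_job(): hands the job in; it is judged then, once.
Trained networks look in the newest picture that a camera, given by its name, has taken for a name from the list of things; names that differ only in an ending like _2 or _b are one class to them, and where a whole thing is asked for, a point or a joint stands for the part that bears it (a point fixed in the world has none). Each returns a list of dicts, best first, with "confidence" (0 to 1); they miss things now and then, are a little off and sometimes report something else, mostly with a low value. They report only what shows in the picture. A call takes as long as a camera call. They do not tell look-alikes from the thing itself.
- arm.outline_of(camera, name): "region" (400x640 bool, what is visible of it).
- arm.tip_of(camera, name): "position" ([x, y, z] in mm, in the coordinates of the camera as it stood for that picture, good to about 4 mm: a listed point, or the origin of a listed thing).
The state is a dict: "time": time; "joint_pos": joint angles; "joint_velocities": joint speeds; "joint_torque": joint torques, N m; "position": TCP position; "tcp_rot": TCP orientation; "wrist_force": force on the tool from outside, world axes, zero at the start; "torque": the same for the moment, N m; "grip_width": finger opening in mm; "gripper_force": force on a finger pad.
Only numpy, scipy, OpenCV 4.12 (cv2) and the standard library are available. Lean on these libraries where they do the work, as an engineer would, in place of code of your own. Each camera call takes 0.05 s, during which the arm holds its last target. There are 200 camera calls.

## Working session

There is one attempt and no reset: what is moved stays moved. The work goes in short steps, Python scripts to look and compute and a tool call to move; the robot and the scene stay as the last step left them, time stands still between calls to the robot, and variables do not carry over. Pictures are saved under pics/ and viewed, at most 10 in all, crops included, and the job is handed in when it is done.

Besides the shell and the picture viewer there is one more tool, called after ">>>" as name(argument=value, ...) on one line, values as JSON. play_rows: Moves the arm, as the interface text tells. Its arguments: {"type":"object","properties":{"commands":{"type":"array"}},"required":["commands"]}

```bash
mkdir -p pics; cat > h.py <<'E'
import numpy as np, cv2
from station import arm
from scipy.spatial.transform import Rotation as R
def w(cam,p):
    T=np.linalg.inv(np.array(arm.calibration(cam)["camera_from_world"])); return (T[:3,:3]@np.asarray(p,float)+T[:3,3])
def cloud(cam,d):
    K=np.array(arm.calibration(cam)["camera_matrix"]); v,u=np.mgrid[:400,:640]
    P=np.stack([(u-K[0,2])/K[0,0]*d,(v-K[1,2])/K[1,1]*d,d],-1)
    T=np.linalg.inv(np.array(arm.calibration(cam)["camera_from_world"])); return P@T[:3,:3].T+T[:3,3]
def px(cam,p):
    K=np.array(arm.calibration(cam)["camera_matrix"]);T=np.array(arm.calibration(cam)["camera_from_world"])
    c=K@(T[:3,:3]@np.asarray(p,float)+T[:3,3]); return (c[:2]/c[2]).round()
def mv(p,rot=None):
    "shift (scaled) from current measured pose to world p; turn scaled"
    o=arm.get_obs(); r=R.from_rotvec(o["tcp_rot"])
    s=r.inv().apply(np.asarray(p)-o["position"])/600
    t=(r.inv()*rot).as_rotvec()/(np.pi/2) if rot is not None else None
    return s.round(4),None if t is None else t.round(4)
E
python3 - <<'E'
from h import *
o=arm.get_obs();print(o["time"],o["position"],R.from_rotvec(o["tcp_rot"]).as_matrix().round(3))
ims=[]
for c in("scene","top"):
    im,d=arm.snapshot(c);cv2.imwrite(f"pics/{c}0.png",im);np.save(f"d_{c}.npy",d)
    for n in("logger","pull_ridge","plug","dock","apron","socket","cover_edge","tray","cup_a"):
        for q in arm.tip_of(c,n):
            if q["confidence"]>.2:
                p=w(c,q["position"]);print(c,n,round(q["confidence"],2),p.round(),px(c,p))
E
```

```text
0.0 [244.30848332 574.86435543 221.75324951] [[-0.92   0.391 -0.   ]
 [ 0.391  0.92  -0.001]
 [-0.    -0.001 -1.   ]]
scene logger 0.62 [ 540. -243.    9.] [406. 287.]
scene pull_ridge 0.96 [ 504. -233.   47.] [393. 277.]
scene plug 0.81 [ 605. -251.   27.] [432. 270.]
scene dock 0.86 [ 522. -238.    1.] [398. 291.]
scene apron 0.83 [ 449. -228.   13.] [368. 299.]
scene socket 0.81 [ 586. -250.   32.] [425. 271.]
scene cover_edge 0.7 [ 610. -255.  101.] [441. 242.]
scene tray 0.85 [532. 207.  -2.] [290. 199.]
scene cup_a 0.76 [ 623. -104.    3.] [388. 241.]
scene cup_a 0.71 [558. 306.   8.] [280. 181.]
scene cup_a 0.71 [646. 443.   3.] [283. 160.]
scene cup_a 0.69 [484. 292.   4.] [262. 190.]
top logger 0.82 [ 540. -240.   12.] [429. 196.]
top pull_ridge 0.8 [ 507. -235.   44.] [431. 204.]
top pull_ridge 0.69 [ 604. -253.   26.] [432. 175.]
top plug 0.86 [ 603. -254.   25.] [432. 176.]
top plug 0.6 [561. 309.  10.] [258. 203.]
top dock 0.94 [ 515. -236.   -2.] [428. 204.]
top dock 0.62 [483. 294.   0.] [264. 227.]
top apron 0.74 [ 450. -225.   15.] [428. 224.]
top socket 0.93 [ 595. -256.   22.] [433. 178.]
top socket 0.68 [ 503. -233.   42.] [431. 205.]
top socket 0.55 [485. 296.  -1.] [264. 227.]
top cover_edge 0.59 [ 612. -250.   95.] [435. 167.]
top tray 0.83 [535. 209.   2.] [290. 209.]
top cup_a 0.75 [535. 210.   0.] [290. 209.]
top cup_a 0.72 [482. 293.   2.] [264. 227.]
top cup_a 0.65 [659. 444.  -2.] [216. 178.]
top cup_a 0.6 [629. -99.   0.] [382. 174.]
```

View pics/scene0.png

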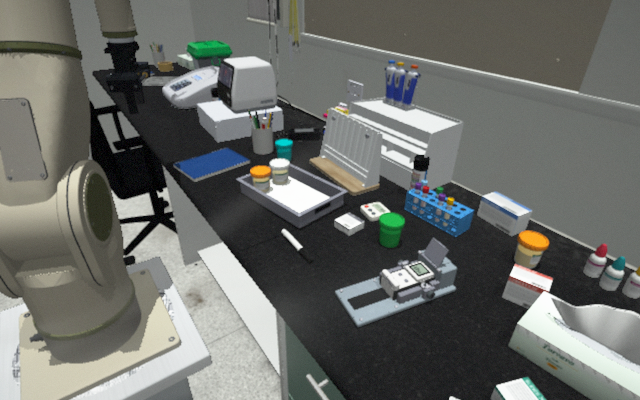

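View pics/top0.png

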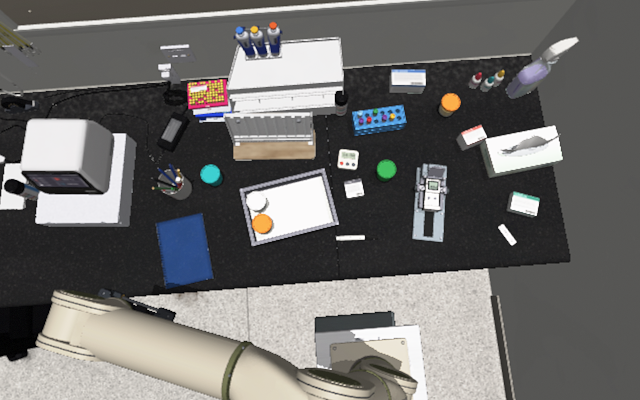

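The scene shows one dock with the logger near (405,280), or (430,195) in the top view. The tray at (290,205) holds an orange and a white cup. The green (387,170) and turquoise (211,175) cups are look-alikes and stay where they are, as do the small white gadgets at (354,188) and (347,159). Next I'll fit the poses and check an enlarged crop.

```bash
cat >> h.py <<'E'
def fit(A,B):
    A=np.array(A,float)[:,:2];B=np.array(B,float)[:,:2];a=A-A.mean(0);b=B-B.mean(0)
    th=np.arctan2((a[:,0]*b[:,1]-a[:,1]*b[:,0]).sum(),(a*b).sum()); c,s=np.cos(th),np.sin(th)
    M=np.array([[c,-s],[s,c]]); t=B.mean(0)-M@A.mean(0); return th,t,(A@M.T+t-B)
def tool(yaw): # tool down, tool x along yaw
    c,s=np.cos(yaw),np.sin(yaw); return R.from_matrix(np.array([[c,s,0],[s,-c,0],[0,0,-1]]))
E
python3 - <<'E'
from h import *
L={"logger":(23,0),"pull_ridge":(-15,0),"plug":(88,0),"dock":(0,0),"apron":(-70,0),"socket":(75,0)}
W={"scene":[(540,-243),(504,-233),(605,-251),(522,-238),(449,-228),(586,-250)],"top":[(540,-240),(507,-235),(603,-254),(515,-236),(450,-225),(595,-256)]}
print(fit(list(L.values())*2,W["scene"]+W["top"]))
im=cv2.imread("pics/top0.png");d=np.load("d_top.npy");P=cloud("top",d)
# tray: pale floor/rim -> min area rect of points in height band
for nm,box,lo,hi in(("tray",(400,670,40,370),30,52),("dock",(380,680,-330,-170),7,200)):
    m=(P[...,0]>box[0])&(P[...,0]<box[1])&(P[...,1]>box[2])&(P[...,1]<box[3])&(P[...,2]>lo)&(P[...,2]<hi)
    m=cv2.morphologyEx(m.astype(np.uint8),cv2.MORPH_OPEN,np.ones((2,2)));n,l,st,_=cv2.connectedComponentsWithStats(m)
    k=1+st[1:,4].argmax();print(nm,cv2.minAreaRect(P[l==k][:,:2].astype(np.float32)),st[k,4])
m=(abs(P[...,0]-620)<60)&(abs(P[...,1]+253)<60)&(P[...,2]>75)&(P[...,2]<130)
print("cover",P[m].mean(0),P[m].min(0),P[m].max(0),m.sum())
sc=cv2.imread("pics/scene0.png")
cv2.imwrite("pics/c.png",np.hstack([cv2.resize(im[155:250,395:475],None,fx=5,fy=5,interpolation=2),cv2.resize(sc[235:330,325:465][:,:],(390,475),interpolation=2)]))
E
```

```text
(np.float64(-0.18055966692725522), array([ 518.10698708, -237.72706714]), array([[ 0.73308394,  1.14258895],
       [-0.64916305, -2.03336458],
       [-0.32359884, -2.53012211],
       [-3.89301292,  0.27293286],
       [ 0.24495316,  2.84354477],
       [ 5.88773771, -1.1955799 ],
       [ 0.73308394, -1.85741105],
       [-3.64916305, -0.03336458],
       [ 1.67640116,  0.46987789],
       [ 3.10698708, -1.72706714],
       [-0.75504684, -0.15645523],
       [-3.11226229,  4.8044201 ]]))
tray ((438.4523010253906, 189.2241668701172), (395.93365478515625, 280.6744079589844), 9.16837215423584) 1155
dock ((402.56524658203125, -147.19406127929688), (193.0005340576172, 566.9260864257812), 49.30215835571289) 2189
cover [ 602.71376797 -254.81669092   89.04236065] [ 590.98106088 -279.87283336   75.30928199] [ 615.28353092 -229.59438285  101.80079994] 112
```

View pics/c.png

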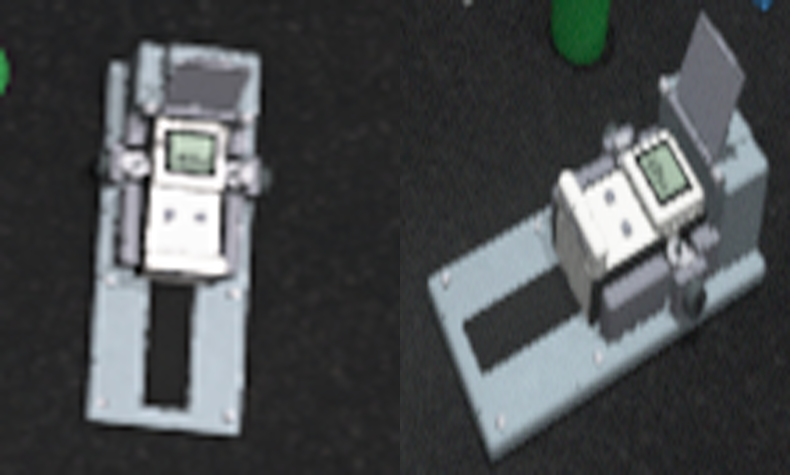

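>>> play_rows(commands=[[[0, 0, -0.1], [0, 0, 0], 0], [[0, 0, -0.1], [0, 0, 0], 0]])

```text
time: 1.17
position: [244.5, 575.4, 285.4]
tcp_rot: [0.627, 3.078, 0.002]
wrist_force: [0.2, 1.1, 1.8]
grip_width: 80.0
gripper_force: 0.0
```

The crop confirms it: display housing towards the tower, pull ridge at the front, cover leaning back. Now I'll swing over to the dock with the fingers shut.

>>> play_rows(commands=[[[-0.247, -0.144, 0], [0, 0, 0], 0], [[-0.247, -0.144, 0], [0, 0, 0], 0], [[-0.247, -0.144, 0], [0, 0, 0], 0], [[-0.247, -0.144, 0], [0, 0, 0], 0], [[-0.247, -0.144, 0], [0, 0, 0], 0]])

```text
time: 1.58
position: [353.2, 431.2, 283.3]
tcp_rot: [0.642, 3.072, -0.001]
wrist_force: [1.0, -1.2, -0.0]
grip_width: 48.3
gripper_force: 0.0
```

>>> play_rows(commands=[[[-0.247, -0.144, 0], [0, 0, 0], 0], [[-0.247, -0.144, 0], [0, 0, 0], 0], [[-0.247, -0.144, 0], [0, 0, 0], 0], [[-0.247, -0.144, 0], [0, 0, 0], 0], [[-0.247, -0.144, 0], [0, 0, 0], 0]])

```text
time: 2.0
position: [454.5, 292.9, 283.1]
tcp_rot: [0.642, 3.072, -0.002]
wrist_force: [0.7, -0.5, 0.2]
grip_width: 15.2
gripper_force: 0.0
```

>>> play_rows(commands=[[[-0.153, -0.26, 0], [0, 0, 0], 0], [[-0.153, -0.26, 0], [0, 0, 0], 0], [[-0.153, -0.26, 0], [0, 0, 0], 0], [[-0.153, -0.26, 0], [0, 0, 0], 0], [[-0.153, -0.26, 0], [0, 0, 0], 0]])

```text
time: 2.42
position: [473.9, 114.6, 283.1]
tcp_rot: [0.637, 3.075, -0.001]
wrist_force: [0.8, -0.2, 0.1]
grip_width: 0.8
gripper_force: 0.0
```

>>> play_rows(commands=[[[-0.153, -0.26, 0], [0, 0, 0], 0], [[-0.153, -0.26, 0], [0, 0, 0], 0], [[-0.153, -0.26, 0], [0, 0, 0], 0], [[-0.153, -0.26, 0], [0, 0, 0], 0], [[-0.153, -0.26, 0], [0, 0, 0], 0]])

```text
time: 2.83
position: [496.5, -65.0, 283.1]
tcp_rot: [0.637, 3.075, -0.002]
wrist_force: [-1.3, -0.6, 1.3]
grip_width: 0.9
gripper_force: 0.0
```

>>> play_rows(commands=[[[-0.153, -0.26, 0], [0, 0, 0], 0], [[-0.153, -0.26, 0], [0, 0, 0], 0], [[-0.153, -0.26, 0], [0, 0, 0], 0], [[-0.153, -0.26, 0], [0, 0, 0], 0], [[-0.153, -0.26, 0], [0, 0, 0], 0]])

```text
time: 3.25
position: [519.1, -244.1, 282.7]
tcp_rot: [0.636, 3.076, -0.004]
wrist_force: [-0.7, -1.3, -0.0]
grip_width: 0.4
gripper_force: 0.0
```

```bash
python3 - <<'E'
from h import *
o=arm.get_obs();print(o["time"],o["position"],o["joint_pos"])
print(mv((521,-238.5,130),tool(np.pi-.18)))
# tray
d=np.load("d_top.npy");P=cloud("top",d);im=cv2.imread("pics/top0.png")
for q in arm.outline_of("top","tray")[:1]:
    m=q["region"]&(d>0);Q=P[m];Q=Q[(Q[:,2]>-5)&(Q[:,2]<60)]; r=cv2.minAreaRect(Q[:,:2].astype(np.float32));print(q["confidence"],r,np.percentile(Q[:,2],[5,50,95]))
    c=P[q["region"]&(d>0)]
B=P[(abs(P[...,0]-535)<150)&(abs(P[...,1]-210)<180)&(P[...,2]>60)&(P[...,2]<85)]
print("cup tops",len(B),cv2.kmeans(B[:,:2].astype(np.float32),2,None,(3,20,1),5,0)[2])
for n in("dock","logger","pull_ridge"):
  for q in arm.outline_of("top",n)[:1]:
    Q=P[q["region"]&(d>0)];Q=Q[Q[:,2]>7];print(n,q["confidence"],cv2.minAreaRect(Q[:,:2].astype(np.float32)),Q.mean(0))
E
```

```text
3.25 [ 519.12087398 -244.11118998  282.74867427] [-0.21171384  0.21149651  0.67579128  1.53957575 -0.13040725  1.4358349
  1.63387948]
(array([0.0011, 0.0105, 0.2546]), array([-0.0017,  0.0006, -0.1448]))
0.87 ((543.249755859375, 212.0620880126953), (203.13755798339844, 291.829833984375), 9.581727981567383) [-0.26770098  6.39687638 46.30321562]
cup tops 629 [[483.73764 291.21146]
 [555.03217 305.06244]]
dock 0.59 ((513.814453125, -240.85348510742188), (105.07401275634766, 234.71163940429688), 80.81892395019531) [ 506.14112224 -233.59593729   27.08652986]
logger 0.93 ((539.7459716796875, -242.52462768554688), (56.73646545410156, 105.5753402709961), 80.28665161132812) [ 535.23220929 -239.21737936   40.1059736 ]
pull_ridge 0.75 ((538.37646484375, -241.48208618164062), (51.929073333740234, 99.75920104980469), 79.5671615600586) [ 535.90462873 -239.60440767   40.95415795]
```

>>> play_rows(commands=[[[-0.002, 0.01, 0.08], [-0.002, 0, -0.075], 0], [[-0.002, 0.01, 0.16], [-0.002, 0, -0.148], 0], [[-0.002, 0.01, 0.254], [-0.002, 0, -0.148], 0], [[-0.002, 0.01, 0.254], [-0.002, 0, -0.148], 0], [[-0.002, 0.01, 0.254], [-0.002, 0, -0.148], 0]])

```text
time: 3.87
position: [520.9, -229.4, 124.6]
tcp_rot: [-0.26, -3.123, -0.009]
wrist_force: [-0.3, 0.0, 0.1]
grip_width: 0.6
gripper_force: 0.0
```

```bash
python3 - <<'E'
from h import *
print(arm.get_obs()["position"],mv((523,-239,43),tool(np.pi-.175)))
im,d=arm.snapshot("scene");cv2.imwrite("pics/s1.png",cv2.resize(im[180:330,310:510],(800,600)))
im,d=arm.snapshot("top")
for c in("scene","top"):
  for n in("logger","pull_ridge","apron","plug"):
    for q in arm.tip_of(c,n)[:1]: print(c,n,round(q["confidence"],2),w(c,q["position"]).round())
E
```

```text
[ 520.85943761 -229.35546897  124.61621822] (array([-0.0073, -0.0159,  0.1359]), array([ 0.0031, -0.0054,  0.0055]))
scene logger 0.93 [ 545. -247.    9.]
scene pull_ridge 0.85 [ 503. -235.   44.]
scene apron 0.57 [ 448. -228.   13.]
scene plug 0.72 [ 602. -255.   25.]
top logger 0.57 [ 541. -240.   11.]
top pull_ridge 0.65 [ 504. -233.   46.]
top apron 0.74 [ 452. -222.   10.]
top plug 0.74 [ 604. -256.   24.]
```

View pics/s1.png

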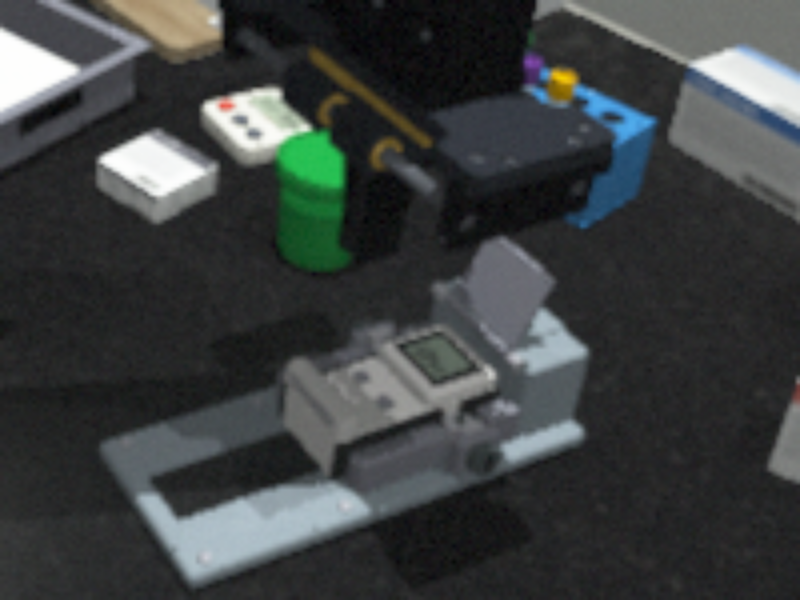

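The dock is clear, and the gripper hangs above and behind the ridge at crop (415,200), with the cover leaning back at (510,290). Descending.

>>> play_rows(commands=[[[-0.007, -0.016, 0.04], [0.003, -0.005, 0.0055], 0], [[-0.007, -0.016, 0.08], [0.003, -0.005, 0.0055], 0], [[-0.007, -0.016, 0.1], [0.003, -0.005, 0.0055], 0], [[-0.007, -0.016, 0.11], [0.003, -0.005, 0.0055], 0], [[-0.007, -0.016, 0.11], [0.003, -0.005, 0.0055], 0]])

```text
time: 4.78
position: [525.5, -242.6, 63.2]
tcp_rot: [0.278, 3.123, -0.003]
wrist_force: [0.9, 0.7, -0.2]
grip_width: 0.3
gripper_force: 0.0
```

```bash
python3 - <<'E'
from h import *
o=arm.get_obs();print(o["position"],o["wrist_force"],mv((523,-239,43),tool(np.pi-.175)))
E
```

```text
[ 525.54868612 -242.6273469    63.2112169 ] [ 0.87549611  0.70614837 -0.17448268] (array([0.0055, 0.0052, 0.0336]), array([-0.0009,  0.0039, -0.0017]))
```

>>> play_rows(commands=[[[0.005, 0.005, 0.015], [0, 0.004, 0], 0], [[0.005, 0.005, 0.03], [0, 0.004, 0], 0], [[0.005, 0.005, 0.033], [0, 0.004, 0], 0], [[0.005, 0.005, 0.033], [0, 0.004, 0], 0]])

```text
time: 5.12
position: [523.6, -239.3, 43.8]
tcp_rot: [0.279, 3.128, -0.002]
wrist_force: [-0.6, 0.8, 0.3]
grip_width: 0.4
gripper_force: 0.0
```

```bash
python3 - <<'E'
from h import *
o=arm.get_obs();print(o["position"],o["wrist_force"],mv((523,-239,42),tool(np.pi-.175)))
E
```

```text
[ 523.6203477  -239.29433977   43.77853761] [-0.62856708  0.76834171  0.28417364] (array([0.0011, 0.0003, 0.003 ]), array([-0.0009,  0.0007, -0.0017]))
```

>>> play_rows(commands=[[[0.014, 0, 0.002], [0, 0, 0], 0], [[0.022, 0, 0.002], [0, 0, 0], 0], [[0.03, 0, 0.002], [0, 0, 0], 0], [[0.038, 0, 0.002], [0, 0, 0], 0], [[0.046, 0, 0.002], [0, 0, 0], 0]])

```text
time: 5.53
position: [497.5, -234.9, 43.8]
tcp_rot: [0.279, 3.124, -0.003]
wrist_force: [4.8, -1.4, -2.9]
grip_width: 0.3
gripper_force: 2.4
```

>>> play_rows(commands=[[[0.01, 0, 0], [0, 0, 0], 0], [[0.02, 0, 0], [0, 0, 0], 0], [[0.03, 0, 0], [0, 0, 0], 0], [[0.04, 0, 0], [0, 0, 0], 0], [[0.05, 0, 0], [0, 0, 0], 0]])

```text
time: 5.95
position: [466.5, -229.4, 43.1]
tcp_rot: [0.279, 3.127, -0.002]
wrist_force: [1.7, -0.5, -0.9]
grip_width: 0.7
gripper_force: 0.8
```

```bash
python3 - <<'E'
from h import *
o=arm.get_obs();c,s=np.cos(-.175),np.sin(-.175);print("dock x,y of tcp",[[c,s],[-s,c]]@(np.array(o["position"][:2])-[517,-238]),o["wrist_force"])
arm.snapshot("scene");arm.snapshot("top")
for c in("scene","top"):
  for n in("logger","pull_ridge","plug"):
    for q in arm.tip_of(c,n)[:1]: print(c,n,round(q["confidence"],2),w(c,q["position"]).round())
E
```

```text
dock x,y of tcp [-51.19877762  -0.2903543 ] [ 1.6512889  -0.46880491 -0.85533594]
scene logger 0.86 [ 494. -233.   10.]
scene pull_ridge 0.8 [ 455. -227.   47.]
scene plug 0.93 [ 557. -243.   25.]
top pull_ridge 0.58 [ 456. -224.   45.]
top plug 0.7 [ 555. -243.   24.]
```

>>> play_rows(commands=[[[0.015, 0, 0], [0, 0, 0], 0], [[0.03, 0, 0], [0, 0, 0], 0], [[0.045, 0, 0], [0, 0, 0], 0], [[0.058, 0, 0], [0, 0, 0], 0], [[0.065, 0, 0], [0, 0, 0], 0]])

```text
time: 6.77
position: [427.6, -222.3, 43.0]
tcp_rot: [0.28, 3.127, -0.002]
wrist_force: [1.9, -0.5, 0.5]
grip_width: 0.3
gripper_force: 1.0
```

>>> play_rows(commands=[[[0, 0, 0], [0, 0, 0], 0], [[0, 0, 0], [0, 0, 0], 0]])

```text
time: 6.93
position: [428.1, -222.2, 42.7]
tcp_rot: [0.279, 3.128, -0.002]
wrist_force: [0.9, 0.6, -0.1]
grip_width: 0.7
gripper_force: 0.0
```

```bash
python3 - <<'E'
from h import *
o=arm.get_obs();c,s=np.cos(-.175),np.sin(-.175);print("dock x,y of tcp",[[c,s],[-s,c]]@(np.array(o["position"][:2])-[517,-238]),o["wrist_force"])
arm.snapshot("scene");im,d=arm.snapshot("top")
for c in("scene","top"):
  for n in("logger","pull_ridge","plug"):
    for q in arm.tip_of(c,n)[:1]: print(c,n,round(q["confidence"],2),w(c,q["position"]).round())
E
```

```text
dock x,y of tcp [-90.30237717   0.09419134] [ 0.93396167  0.57996721 -0.09920395]
scene logger 0.77 [ 453. -226.    8.]
scene plug 0.72 [ 517. -240.   26.]
top logger 0.49 [ 453. -226.   11.]
top pull_ridge 0.67 [ 415. -219.   42.]
top plug 0.57 [ 514. -237.   24.]
```

>>> play_rows(commands=[[[-0.006, 0, 0], [0, 0, 0], 0], [[-0.01, 0, -0.06], [0, 0, 0], 87], [[-0.03, 0, -0.12], [0, 0, 0], 87], [[-0.047, 0, -0.15], [0, 0, 0], 87], [[-0.047, 0, -0.15], [0, 0, 0], 87]])

```text
time: 7.75
position: [460.4, -228.2, 137.2]
tcp_rot: [0.277, 3.12, -0.004]
wrist_force: [0.0, -0.1, -0.0]
grip_width: 19.6
gripper_force: 0.0
```

>>> play_rows(commands=[[[0, 0, 0], [0, 0, 0], 87], [[0, 0, 0], [0, 0, 0], 87], [[0, 0, 0], [0, 0, 0], 87], [[0, 0, 0], [0, 0, 0], 87], [[0, 0, 0], [0, 0, 0], 87]])

```text
time: 8.17
position: [455.8, -227.2, 132.2]
tcp_rot: [0.28, 3.129, -0.002]
wrist_force: [0.4, -0.6, -0.5]
grip_width: 52.7
gripper_force: 0.0
```

```bash
python3 - <<'E'
from h import *
im,_=arm.snapshot("scene");cv2.imwrite("pics/s2.png",cv2.resize(im[200:350,310:510],(800,600)))
im,d=arm.snapshot("top");P=cloud("top",d)
for c in("scene","top"):
  for n in("logger","pull_ridge","plug"):
    for q in arm.tip_of(c,n)[:1]: print(c,n,round(q["confidence"],2),w(c,q["position"]).round())
  q=arm.outline_of(c,"logger")
  if c=="top" and q:
    Q=P[q[0]["region"]&(d>0)];Q=Q[(Q[:,2]>20)&(Q[:,2]<60)];print(len(Q),cv2.minAreaRect(Q[:,:2].astype(np.float32)))
o=arm.get_obs();print(o["position"],o["grip_width"],mv((455,-227,17),tool(np.pi-.175)))
E
```

```text
scene logger 0.79 [ 454. -228.    6.]
scene pull_ridge 0.83 [ 416. -220.   47.]
scene plug 0.93 [ 519. -235.   24.]
top logger 0.73 [ 454. -228.   13.]
top pull_ridge 0.66 [ 415. -217.   45.]
top plug 0.53 [ 516. -236.   28.]
314 ((455.1912841796875, -228.1843719482422), (51.27418518066406, 109.0489501953125), 79.02062225341797)
[ 456.38692439 -227.31942553  132.93180848] 85.32742113686355 (array([0.0027, 0.0004, 0.1932]), array([-0.0009,  0.0013, -0.0019]))
```

View pics/s2.png

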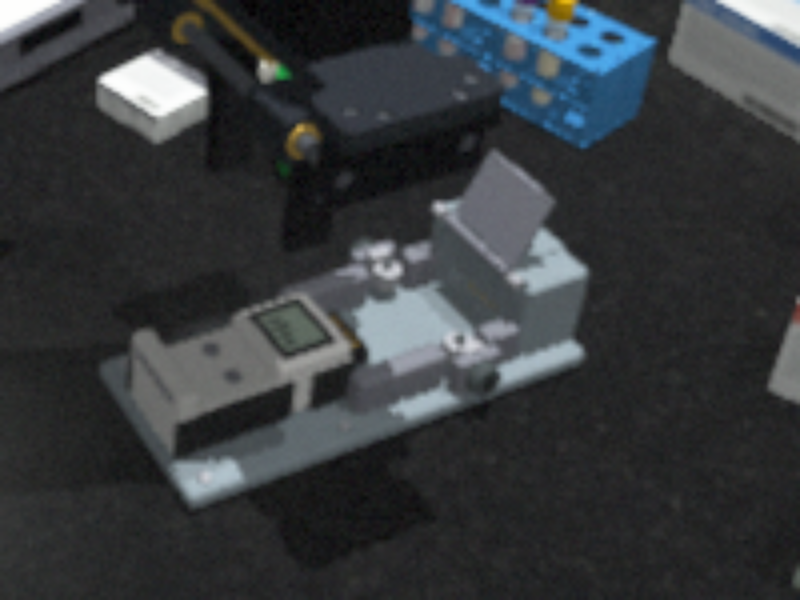

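The logger is out on the apron, crop (245,370), and the cover is still back. Descend straddling it.

>>> play_rows(commands=[[[0.003, 0.0005, 0.05], [0, 0, -0.002], 87], [[0.003, 0.0005, 0.1], [0, 0, -0.002], 87], [[0.003, 0.0005, 0.15], [0, 0, -0.002], 87], [[0.003, 0.0005, 0.17], [0, 0, -0.002], 87], [[0.003, 0.0005, 0.17], [0, 0, -0.002], 87]])

```text
time: 9.08
position: [453.0, -226.3, 28.6]
tcp_rot: [-0.274, -3.127, 0.002]
wrist_force: [-0.7, 0.4, 0.6]
grip_width: 86.8
gripper_force: 0.0
```

>>> play_rows(commands=[[[0, 0, 0], [0, 0, 0], 87], [[0, 0, 0], [0, 0, 0], 87]])

```text
time: 9.25
position: [455.9, -227.4, 32.5]
tcp_rot: [0.274, 3.126, -0.003]
wrist_force: [0.6, -0.7, 0.4]
grip_width: 87.2
gripper_force: 0.0
```

```bash
python3 - <<'E'
from h import *
o=arm.get_obs();print(o["position"],o["wrist_force"],mv((454.5,-227.5,17.5),tool(np.pi-.178)))
E
```

```text
[ 455.88413173 -227.44820263   32.50528396] [ 0.61879359 -0.73718541  0.38262291] (array([ 0.0024, -0.0004,  0.025 ]), array([-0.0011,  0.0026,  0.0019]))
```

>>> play_rows(commands=[[[0.002, 0, 0.01], [0, 0.0026, 0.001], 87], [[0.002, 0, 0.018], [0, 0.0026, 0.001], 87], [[0.002, 0, 0.024], [0, 0.0026, 0.001], 87], [[0.002, 0, 0.024], [0, 0.0026, 0.001], 45], [[0.002, 0, 0.024], [0, 0.0026, 0.001], 45]])

```text
time: 9.67
position: [453.6, -226.7, 16.4]
tcp_rot: [-0.277, -3.127, 0.002]
wrist_force: [-0.0, -0.4, -0.5]
grip_width: 80.3
gripper_force: 0.0
```

>>> play_rows(commands=[[[0, 0, 0], [0, 0, 0], 40], [[0, 0, 0], [0, 0, 0], 40], [[0, 0, 0], [0, 0, 0], 40], [[0, 0, 0], [0, 0, 0], 40], [[0, 0, 0], [0, 0, 0], 40]])

```text
time: 10.08
position: [453.7, -226.8, 16.6]
tcp_rot: [-0.277, -3.127, 0.002]
wrist_force: [0.4, 0.2, 1.4]
grip_width: 50.0
gripper_force: 30.0
```

>>> play_rows(commands=[[[0, 0, 0], [0, 0, 0], 40], [[0, 0, 0], [0, 0, 0], 40], [[0, 0, 0], [0, 0, 0], 40]])

```text
time: 10.33
position: [453.7, -226.7, 16.6]
tcp_rot: [-0.276, -3.127, 0.002]
wrist_force: [0.0, 0.7, 1.4]
grip_width: 50.3
gripper_force: 30.0
```

>>> play_rows(commands=[[[0, 0, -0.02], [0, 0, 0], 40], [[0, 0, -0.06], [0, 0, 0], 40], [[0, 0, -0.11], [0, 0, 0], 40], [[0, 0, -0.16], [0, 0, 0], 40], [[0, 0, -0.2], [0, 0, 0], 40]])

```text
time: 10.75
position: [453.8, -227.0, 139.1]
tcp_rot: [-0.278, -3.128, 0.003]
wrist_force: [0.8, 0.2, -2.5]
grip_width: 49.6
gripper_force: 30.0
```

>>> play_rows(commands=[[[0, 0.03, -0.02], [0, 0, 0], 40], [[-0.005, 0.08, -0.03], [0, 0, 0], 40], [[-0.01, 0.14, -0.03], [0, 0, 0], 40], [[-0.01, 0.2, -0.03], [0, 0, 0], 40], [[-0.01, 0.26, -0.03], [0, 0, 0], 40]])

```text
time: 11.17
position: [487.1, -72.8, 155.1]
tcp_rot: [-0.278, -3.128, 0.002]
wrist_force: [0.7, 0.5, -3.3]
grip_width: 49.7
gripper_force: 30.0
```

>>> play_rows(commands=[[[-0.003, 0.06, 0], [0, 0, 0], 40], [[-0.006, 0.12, 0], [0, 0, 0], 40], [[-0.01, 0.18, 0], [0, 0, 0], 40], [[-0.014, 0.23, 0], [0, 0, 0], 40], [[-0.018, 0.28, 0], [0, 0, 0], 40]])

```text
time: 11.58
position: [527.2, 91.1, 154.6]
tcp_rot: [-0.276, -3.127, 0.002]
wrist_force: [0.1, -0.9, -3.2]
grip_width: 49.8
gripper_force: 30.0
```

>>> play_rows(commands=[[[0, 0.06, 0], [0, 0, 0.05], 40], [[0, 0.1, 0], [0, 0, 0.11], 40], [[0, 0.136, 0], [0, 0, 0.18], 40], [[0, 0.136, 0], [0, 0, 0.25], 40], [[0, 0.136, 0], [0, 0, 0.32], 40]])

```text
time: 12.0
position: [541.2, 171.2, 154.1]
tcp_rot: [-1.05, -2.959, 0.004]
wrist_force: [0.9, -0.6, -1.8]
grip_width: 49.6
gripper_force: 30.0
```

>>> play_rows(commands=[[[0, 0, 0], [0, 0, 0.07], 40], [[0, 0, 0], [0, 0, 0.14], 40], [[0, 0, 0], [0, 0, 0.21], 40], [[0, 0, 0], [0, 0, 0.28], 40], [[0, 0, 0], [0, 0, 0.35], 40]])

```text
time: 12.42
position: [541.4, 169.4, 154.4]
tcp_rot: [-1.818, -2.561, 0.005]
wrist_force: [-0.8, -0.1, -2.7]
grip_width: 50.1
gripper_force: 30.0
```

```bash
python3 - <<'E'
from h import *
o=arm.get_obs();print(o["time"],o["position"],o["grip_width"],o["gripper_force"],mv((542,170,120),tool(np.pi-1.396)),o["joint_pos"])
im,d=arm.snapshot("scene");cv2.imwrite("pics/s3.png",cv2.resize(im[90:240,200:400],(800,600)))
for n in("tray","cup_a"):
    for q in arm.tip_of("scene",n)[:4]: print(n,round(q["confidence"],2),w("scene",q["position"]).round())
E
```

```text
12.4167 [541.3940947  169.40510424 154.35477728] 50.09795174419767 29.986871480941772 (array([0.0006, 0.0015, 0.0573]), array([-0.0019,  0.0006,  0.1027])) [-0.79470397  0.26863901  0.48359477  1.72730192 -0.13299669  1.18148369
  0.06127629]
tray 0.69 [533. 209.  -0.]
cup_a 0.98 [558. 309.   6.]
cup_a 0.83 [482. 293.   4.]
cup_a 0.49 [648. 446.   3.]
cup_a 0.35 [535. 208.  -2.]
```

View pics/s3.png

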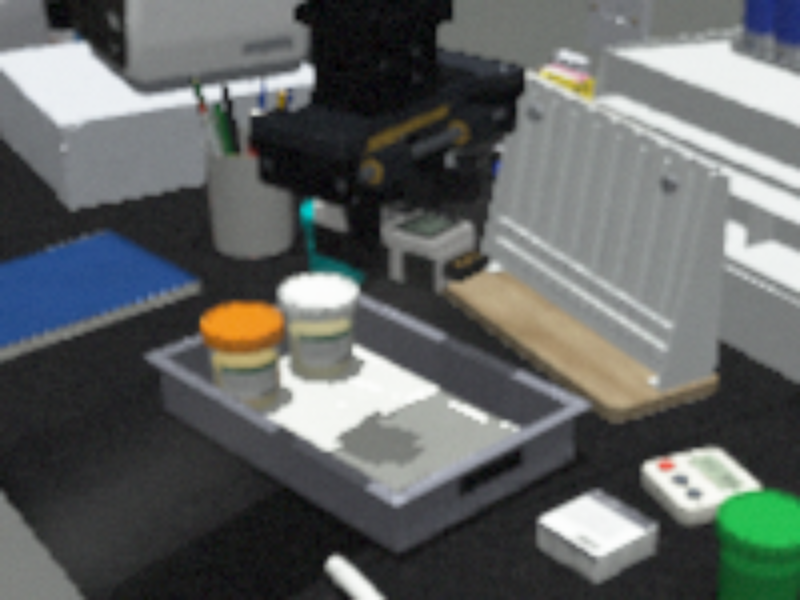

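The logger hangs over the free end of the tray, crop (430,240), and both cups are standing. Before descending I'll check clearance between the gripper body and the drying rack.

```bash
python3 - <<'E'
from h import *
P=cloud("top",np.load("d_top.npy"))
c,s=np.cos(.175),np.sin(.175)
u=(P[...,0]-542)*c+(P[...,1]-170)*s; v=-(P[...,0]-542)*s+(P[...,1]-170)*c
for lo in(60,75,100):
  m=(abs(v)<70)&(u>40)&(P[...,2]>lo)&(P[...,2]<400);print(lo,u[m].min())
E
```

```text
60 204.5560717416463
75 208.5432973936878
100 212.45943674241195
```

>>> play_rows(commands=[[[0, 0.001, 0.01], [-0.001, 0, 0.05], 40], [[0, 0.001, 0.03], [-0.002, 0, 0.1], 40], [[0, 0.001, 0.04], [-0.002, 0, 0.103], 40], [[0, 0.001, 0.04], [-0.002, 0, 0.103], 40]])

```text
time: 12.9
position: [541.2, 169.6, 128.6]
tcp_rot: [-2.007, -2.417, 0.004]
wrist_force: [-0.1, 0.6, -2.6]
grip_width: 50.0
gripper_force: 30.0
```

>>> play_rows(commands=[[[0, 0, 0.03], [0, 0, 0], 40], [[0, 0, 0.07], [0, 0, 0], 40], [[0, 0, 0.11], [0, 0, 0], 40], [[0, 0, 0.15], [0, 0, 0], 40], [[0, 0, 0.175], [0, 0, 0], 40]])

```text
time: 13.32
position: [541.4, 169.7, 23.1]
tcp_rot: [-2.006, -2.417, 0.003]
wrist_force: [-0.7, 1.0, -2.5]
grip_width: 49.6
gripper_force: 30.0
```

>>> play_rows(commands=[[[0, 0, 0], [0, 0, 0], 40], [[0, 0, 0], [0, 0, 0], 40]])

```text
time: 13.48
position: [542.2, 169.8, 25.1]
tcp_rot: [2.009, 2.415, -0.001]
wrist_force: [0.2, 0.8, -1.8]
grip_width: 49.9
gripper_force: 30.0
```

```bash
python3 - <<'E'
from h import *
o=arm.get_obs();print(o["position"],o["wrist_force"],mv((541.5,170,10.5),tool(np.pi-1.396)))
E
```

```text
[542.18558779 169.75252441  25.05947983] [ 0.1721293   0.84000868 -1.79406871] (array([ 0.0006, -0.001 ,  0.0243]), array([-0.0003,  0.0005,  0.0052]))
```

>>> play_rows(commands=[[[0, 0, 0.01], [0, 0, 0], 40], [[0, 0, 0.017], [0, 0, 0], 40], [[0, 0, 0.022], [0, 0, 0], 40], [[0, 0, 0.024], [0, 0, 0], 40], [[0, 0, 0.024], [0, 0, 0], 40]])

```text
time: 13.9
position: [542.2, 169.9, 10.5]
tcp_rot: [2.012, 2.412, 0.0]
wrist_force: [-1.0, 0.4, -2.9]
grip_width: 49.6
gripper_force: 30.0
```

>>> play_rows(commands=[[[0, 0, 0.001], [0, 0, 0], 40], [[0, 0, 0.002], [0, 0, 0], 40]])

```text
time: 14.07
position: [542.5, 170.0, 9.5]
tcp_rot: [2.012, 2.412, 0.001]
wrist_force: [-0.1, -0.6, -2.5]
grip_width: 50.0
gripper_force: 30.0
```

>>> play_rows(commands=[[[0, 0, 0.001], [0, 0, 0], 40], [[0, 0, 0.002], [0, 0, 0], 40]])

```text
time: 14.23
position: [542.5, 169.9, 8.6]
tcp_rot: [2.012, 2.412, 0.001]
wrist_force: [-4.0, -1.0, 11.1]
grip_width: 49.8
gripper_force: 30.0
```

>>> play_rows(commands=[[[0, 0, 0.001], [0, 0, 0], 40], [[0, 0, 0.001], [0, 0, 0], 40]])

```text
time: 14.4
position: [542.5, 170.0, 8.6]
tcp_rot: [2.013, 2.412, 0.001]
wrist_force: [-5.5, -1.9, 11.8]
grip_width: 49.4
gripper_force: 30.0
```

>>> play_rows(commands=[[[0, 0, 0], [0, 0, 0], 70], [[0, 0, 0], [0, 0, 0], 70], [[0, 0, 0], [0, 0, 0], 70], [[0, 0, 0], [0, 0, 0], 70], [[0, 0, 0], [0, 0, 0], 70]])

```text
time: 14.82
position: [542.3, 169.9, 7.4]
tcp_rot: [2.012, 2.412, 0.0]
wrist_force: [0.5, -0.1, -0.1]
grip_width: 68.7
gripper_force: 0.0
```

>>> play_rows(commands=[[[0, 0, -0.03], [0, 0, 0], 70], [[0, 0, -0.08], [0, 0, 0], 70], [[0, 0, -0.14], [0, 0, 0], 70], [[0, 0, -0.2], [0, 0, 0], 70], [[0, 0, -0.26], [0, 0, 0], 70]])

```text
time: 15.23
position: [541.9, 169.6, 165.1]
tcp_rot: [2.013, 2.411, -0.0]
wrist_force: [0.6, 0.5, 1.2]
grip_width: 70.2
gripper_force: 0.0
```

```bash
python3 - <<'E'
from h import *
o=arm.get_obs();print(o["time"],o["position"],R.from_rotvec(o["tcp_rot"]).as_matrix().round(3))
im,d=arm.snapshot("scene");cv2.imwrite("pics/s4.png",cv2.resize(im[120:320,220:480],(780,600)))
for n in("logger","tray","cup_a","cover_edge","socket"):
    for q in arm.tip_of("scene",n)[:3]: print(n,round(q["confidence"],2),w("scene",q["position"]).round())
E
```

```text
15.2333 [541.92300735 169.63352733 165.06088924] [[-0.179  0.984  0.   ]
 [ 0.984  0.179 -0.001]
 [-0.001  0.    -1.   ]]
logger 0.84 [540. 172.   4.]
logger 0.72 [554. 110.  19.]
tray 0.72 [531. 208.   2.]
cup_a 0.84 [483. 293.   4.]
cup_a 0.82 [558. 306.   3.]
cup_a 0.59 [648. 448.   0.]
cover_edge 0.93 [ 609. -258.   99.]
socket 0.72 [ 586. -252.   30.]
```

View pics/s4.png

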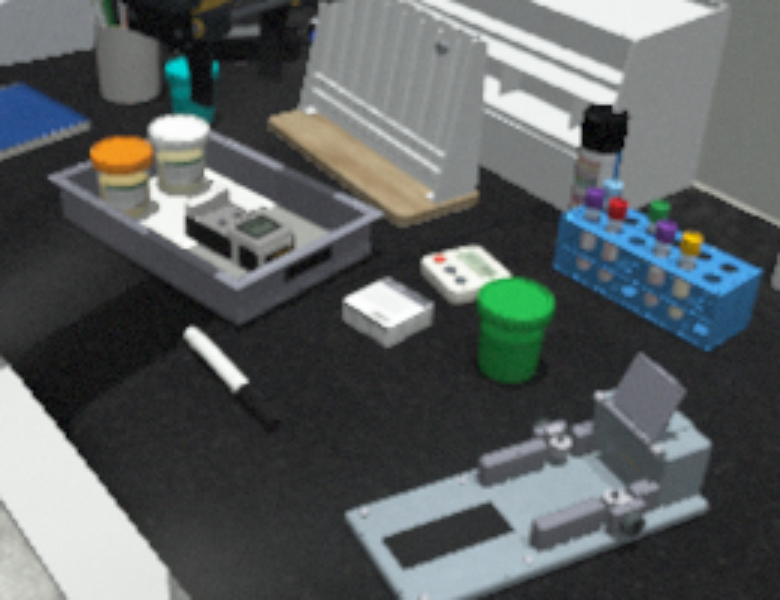

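The logger lies flat, display up, at crop (240,235), and both cups are standing. The cover at (650,395) still leans back, so next I go behind it with shut fingers.

>>> play_rows(commands=[[[-0.03, 0, -0.01], [0, 0, 0], 0], [[-0.09, 0.004, -0.01], [0, 0, 0], 0], [[-0.15, 0.008, -0.01], [0, 0, 0], 0], [[-0.2, 0.012, -0.01], [0, 0, 0], 0], [[-0.25, 0.016, -0.01], [0, 0, 0], 0]])

```text
time: 15.95
position: [577.9, 22.2, 168.1]
tcp_rot: [-2.013, -2.411, 0.003]
wrist_force: [0.4, -0.2, -0.0]
grip_width: 44.3
gripper_force: 0.0
```

>>> play_rows(commands=[[[-0.05, 0.004, 0], [0, 0, 0], 0], [[-0.1, 0.008, 0], [0, 0, 0], 0], [[-0.15, 0.012, 0], [0, 0, 0], 0], [[-0.2, 0.016, 0], [0, 0, 0], 0], [[-0.25, 0.02, 0], [0, 0, 0], 0]])

```text
time: 16.37
position: [616.7, -122.6, 167.8]
tcp_rot: [-2.012, -2.411, 0.002]
wrist_force: [-0.2, 0.7, -0.6]
grip_width: 11.4
gripper_force: 0.0
```

>>> play_rows(commands=[[[-0.05, 0.004, 0], [0, 0, 0], 0], [[-0.1, 0.008, 0], [0, 0, 0], 0], [[-0.15, 0.012, 0], [0, 0, 0], 0], [[-0.2, 0.012, 0], [0, 0, 0], 0], [[-0.24, 0.012, 0], [0, 0, 0], 0]])

```text
time: 16.78
position: [649.2, -264.1, 167.4]
tcp_rot: [-2.013, -2.41, 0.003]
wrist_force: [0.4, -0.1, 0.4]
grip_width: 0.3
gripper_force: 0.0
```

>>> play_rows(commands=[[[0, 0, 0], [0, 0, 0], 0], [[0, 0, 0], [0, 0, 0], 0]])

```text
time: 16.95
position: [648.8, -263.6, 167.5]
tcp_rot: [-2.015, -2.408, 0.003]
wrist_force: [-0.1, 0.9, 0.1]
grip_width: 0.1
gripper_force: 0.0
```

```bash
python3 - <<'E'
from h import *
o=arm.get_obs();print(o["time"],o["position"],o["grip_width"],"a",mv((650,-261.5,84)))
print("push",mv((517+50*.985,-238-50*.174,84))[0]-mv((650,-261.5,84))[0])
im,_=arm.snapshot("scene");cv2.imwrite("pics/s5.png",cv2.resize(im[150:330,360:560],(667,600)))
E
```

```text
16.95 [ 648.82165901 -263.61706542  167.48064223] 0.13082761773385665 a (array([0.0031, 0.0029, 0.1391]), None)
push [ 0.0489 -0.133   0.0004]
```

View pics/s5.png

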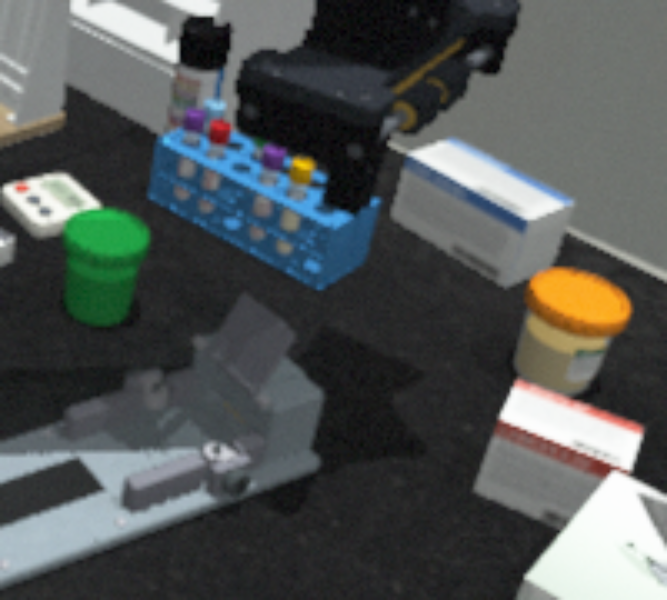

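The finger at (350,190) is behind and above the tower with free space below it. I'll descend behind the cover, then push forward.

>>> play_rows(commands=[[[0.003, 0.003, 0.04], [0, 0, 0], 0], [[0.003, 0.003, 0.08], [0, 0, 0], 0], [[0.003, 0.003, 0.12], [0, 0, 0], 0], [[0.003, 0.003, 0.135], [0, 0, 0], 0], [[0.003, 0.003, 0.135], [0, 0, 0], 0]])

```text
time: 17.42
position: [650.4, -257.3, 85.6]
tcp_rot: [-2.008, -2.411, 0.002]
wrist_force: [-0.2, 0.3, 0.5]
grip_width: 0.6
gripper_force: 0.0
```

>>> play_rows(commands=[[[0.009, -0.024, 0], [0, 0, 0], 0], [[0.018, -0.048, 0], [0, 0, 0], 0], [[0.027, -0.072, 0], [0, 0, 0], 0], [[0.035, -0.095, 0], [0, 0, 0], 0], [[0.042, -0.115, 0], [0, 0, 0], 0]])

```text
time: 17.83
position: [579.2, -246.8, 90.3]
tcp_rot: [2.011, 2.411, 0.002]
wrist_force: [0.4, -0.1, -0.6]
grip_width: 0.3
gripper_force: 0.1
```

>>> play_rows(commands=[[[0.006, -0.016, 0], [0, 0, 0], 0], [[0.008, -0.02, 0], [0, 0, 0], 0], [[0.008, -0.02, 0], [0, 0, 0], 0]])

```text
time: 18.08
position: [567.0, -244.3, 90.0]
tcp_rot: [2.011, 2.411, 0.003]
wrist_force: [1.3, -0.1, -0.1]
grip_width: 0.6
gripper_force: 0.0
```

>>> play_rows(commands=[[[0, 0, -0.05], [0, 0, 0], 0], [[0, 0, -0.11], [0, 0, 0], 0], [[0, 0, -0.17], [0, 0, 0], 0], [[0, 0, -0.2], [0, 0, 0], 0], [[0, 0, -0.2], [0, 0, 0], 0]])

```text
time: 18.5
position: [569.2, -245.6, 214.3]
tcp_rot: [2.007, 2.406, 0.006]
wrist_force: [0.6, -0.7, 0.1]
grip_width: 0.5
gripper_force: 0.0
```

```bash
python3 - <<'E'
from h import *
im,_=arm.snapshot("scene");cv2.imwrite("pics/s6.png",cv2.resize(im[120:330,220:490],(771,600)))
for n in("cover_edge","logger","cup_a"):
    for q in arm.tip_of("scene",n)[:3]: print(n,round(q["confidence"],2),w("scene",q["position"]).round())
E
```

```text
cover_edge 0.77 [ 571. -248.   20.]
cover_edge 0.3 [ 515. -239.   -0.]
cup_a 0.85 [ 623. -105.    1.]
cup_a 0.84 [559. 307.   6.]
cup_a 0.59 [650. 447.   2.]
```

View pics/s6.png

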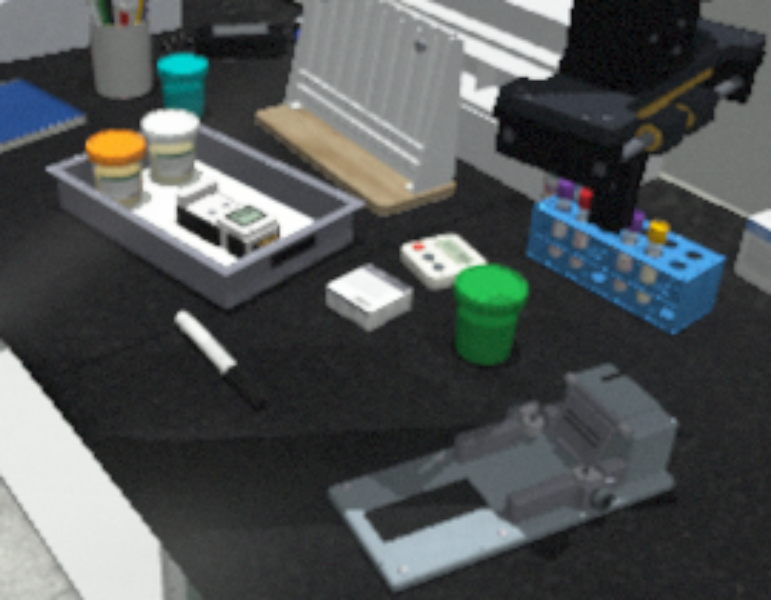

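The cover has come down, crop (600,410), and the logger and both cups are in place. The network puts the cover edge slightly forward, so I'll let it settle and check with depth.

>>> play_rows(commands=[[[0.1, 0, -0.05], [0, 0, 0], 0], [[0.15, 0, -0.05], [0, 0, 0], 0], [[0.2, 0, -0.05], [0, 0, 0], 0], [[0.25, 0, -0.05], [0, 0, 0], 0], [[0.25, 0, -0.05], [0, 0, 0], 0]])

```text
time: 19.12
position: [539.2, -89.2, 237.5]
tcp_rot: [-2.0, -2.419, -0.002]
wrist_force: [0.4, -0.3, 0.1]
grip_width: 0.4
gripper_force: 0.0
```

>>> play_rows(commands=[[[0, 0, 0], [0, 0, 0], 0], [[0, 0, 0], [0, 0, 0], 0]])

```text
time: 19.28
position: [539.3, -97.4, 237.9]
tcp_rot: [2.013, 2.412, -0.001]
wrist_force: [0.3, -0.9, 0.0]
grip_width: 0.5
gripper_force: 0.0
```

```bash
python3 - <<'E'
from h import *
c,s=np.cos(.175),np.sin(.175)
im,d=arm.snapshot("scene");P=cloud("scene",d);arm.snapshot("top")
for cam in("scene","top"):
  for n in("cover_edge","socket"):
    for q in arm.tip_of(cam,n)[:2]: print(cam,n,round(q["confidence"],2),w(cam,q["position"]).round())
u=(P[...,0]-517)*c-(P[...,1]+238)*s; v=(P[...,0]-517)*s+(P[...,1]+238)*c
for z in range(14,66,6):
  for a,b in((-16,16),(29,37)):
    m=(abs(P[...,2]-z)<3)&(v>a)&(v<b)&(u>30)&(u<110);print(z,a,m.sum(),np.percentile(u[m],[10,50,90]).round(1) if m.any() else "")
cv2.imwrite("pics/s7.png",cv2.resize(im[230:310,380:470],(675,600),interpolation=2))
E
```

```text
scene cover_edge 0.77 [ 583. -254.   21.]
scene socket 0.8 [ 590. -249.   30.]
scene socket 0.25 [553. 107.  21.]
top cover_edge 0.39 [560. 308.   6.]
14 -16 92 [34.4 48.9 64.5]
14 29 9 [36.1 41.6 54. ]
20 -16 44 [62.8 66.3 67.8]
20 29 5 [35.6 54.4 56. ]
26 -16 24 [66.5 67.4 68.2]
26 29 10 [35.6 45.9 55.9]
32 -16 21 [66.2 67.3 68.3]
32 29 45 [38.7 55.5 71.6]
38 -16 29 [66.2 67.2 68.4]
38 29 5 [39.5 48.1 73.5]
44 -16 29 [66.4 67.5 68.3]
44 29 6 [74.1 74.3 75.4]
50 -16 29 [66.4 67.7 74.3]
50 29 2 [74.8 75.  75.2]
56 -16 184 [ 69.1  90.7 106.1]
56 29 31 [ 82.4  93.7 107. ]
62 -16 40 [68.4 70.3 73.2]
62 29 5 [71.4 72.9 75.9]
```

View pics/s7.png

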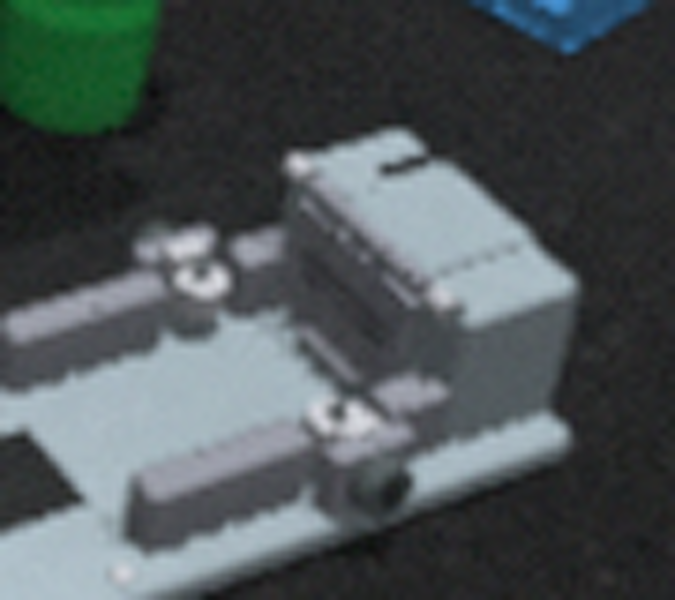

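The cover hangs vertical over the socket: its face stays at dock x of about 67 over its whole height, crop (350,290). Handing in.

```bash
python3 -c "
from station import arm
print(arm.finish_job())"
```

```text
the job is handed in; nothing more can be done
None
```

The job is handed in at about 19 s of the 72 s: the logger lies flat, display up, in the tray with both cups standing, and the dock's cover is shut over the empty socket; no verdict came back.

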